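Shim the tooling plate level

ROBOT

A 6-joint arm with a two-finger parallel gripper is mounted at the origin on the work surface. World frame = base frame: x ahead of the robot, y to its left, z up, the work surface at z = 0. Lengths are in m, angles in degrees, forces in N, time in s.
With the tool pointing down it reaches from about 0.3 to 0.75 m from the base axis. Payload 8.5 kg.
Tool frame: the origin (TCP) lies between the finger pads; the fingertips stand ahead of it and the grasp point (between the pads) lies 8 mm behind it (env.tcp_to_tips is the z of the fingertips in the tool frame, in m); z points along the fingers, x is the direction in which the jaws open and shut, and the axes are right-handed (so a half turn about z gives the same grasp; the last joint's range is limited). The gripper opens to 85 mm and grips with 20 to 120 N. Pads are 22 mm wide; open, the fingers measure 114 mm over their backs; the gripper's body (76 mm by 85 mm) begins 54 mm behind the grasp point. The pads swing forward as they close: fully open they stand 13 mm farther back than shut.
Start: joints at [51.835, 21.807, 74.336, -0, 83.858, -12.336], TCP at [0.24, 0.495, 0.242] pointing down, gripper open.
Joint ranges: [-178.18, 178.18], [-50.72, 133.34], [12.68, 142.11], [-81.47, 261.47], [9.98, 163.14], [-165.26, 165.26]. Speed limits (degrees/s): [136.94, 136.94, 180, 180, 180, 180].

INTERFACE

Orientations are given as a 3x3 rotation matrix whose columns are the frame's x, y, z axes.
In Python, from rig import observe, viewer, env gives the robot as it stands.
- The arm moves only by the tool jog_arm, never from a script. Its arguments are lists of equal length, an entry for each row: "dr": the turn, a rotation vector about the tool's x, y, z in rad, a list of three; "slide": the shift along the tool's x, y, z in m, a list of three; "gripper": the opening, from -1 (shut) to 1 (fully open), so that 0 is half open. In form: {"dr": [[rx, ry, rz], ...], "slide": [[dx, dy, dz], ...], "gripper": [gripper, ...]}. A call has exactly 10 rows; each row shifts and turns the commanded pose from where the row before left it, along the tool's axes as they then stand; what a row does not reach is not made up. A row lasts 1/10 s, in which the tool goes at most 50 mm and 8.59 degrees, less where a joint would pass 70% of its speed; a pose out of reach is approached as far as the arm can. A call is refused whole if a number of a shift passes 0.05 or a number of a turn 0.15, either way. A call with a gripper value outside its range is refused whole. The fingers move at their own pace and stop on an object; "force" is the grip in N (left out, the last holds). Time passes only in rows, so rows that do not move let the fingers close, or fill a call up. It gives the time, the measured TCP pose, the force and the opening at its end, in the units of the state.
- observe(): the state, without advancing time (a new reading comes with each control period).
- viewer.get_image(name): name is "scene" or "top" or "wrist"; returns a dict with "pixels" (400x640x3 uint8, blue, green, red), "camera_matrix" (3x3 intrinsics, pixels), "R" (3x3) and "t" (3): a world point X has camera coordinates R X + t. Camera axes: x right, y down, z forward; pixel columns grow to the right and rows downward; lengths in m; the calibration is good to about 2 mm. A picture is of the moment at which its call begins. There is no depth.
- env.close_job(): hands the job in, once; it reports no verdict.
The state is a dict: "time_s": time; "q": joint angles; "qvel": joint speeds; "joint_efforts": joint torques, N m; "position": TCP position; "tool_rot": TCP orientation; "ft_force": force on the tool from outside, world axes, zero at the start; "wrist_torque": the same for the moment, N m; "grip_width": finger opening in m.
Only numpy, scipy, OpenCV 4.12 (cv2) and the standard library are available. Lean on these libraries where they do the work, as an engineer would, in place of code of your own. Each camera call takes 0.05 s, during which the arm holds its last target.

TASK

The tooling plate on the bench sits low on its single foot, so the bubble of the level screwed on top is off to one side. Pick out the steel wedge from among the loose bars and push it, thin end first, along the bench straight in from the plate's foot end, under that foot, until the bubble sits centred between the two black lines. Let go and leave the wedge there, flat on the bench and holding the plate level.

Things in the scene. Friction and masses are not known exactly. Their poses are not given: they have to be found in the camera images.
- wedge_grip (a point): Grey steel wedge, 135 mm long, 36 wide, 0.3 kg, flat on the bench near two untapered bars (flat 105 x 30 x 8, square 150 x 22 x 22). 26 mm high along its 40 mm tail with a dark 12 mm hole, then tapers over 95 mm to a 3 mm thin end. Point: middle of the tail, 13 mm above the underside, 20 mm from the thick end, 115 from the thin end. +y: along it to the thin end; x: across, the way to grip it.
- foot (a point): Lowest point of the plate's single foot, a dark 16 mm ball-ended stub under the tongue at one end of the plate. +y: along the plate to its hinge, the way the wedge is pushed in; x: across; z: up. 6 to 11 mm above the bench at the start, 12 mm higher when level. The wedge lifts it about 0.24 mm per mm pushed, against 5 to 15 N in all.
- fixture: Two fixed dark hinge posts that carry the steel tooling plate, free to tip. Same axes as the foot's; origin below the foot, within 3 mm of bench height, 200 mm from the hinge. When level the tongue (50 mm wide, ends 13 mm outside the foot) is 36 to 48 mm above the origin; 30 mm inside the foot the plate is 140 mm wide; the level on it begins 55 mm inside the foot, its top 70 mm up.
- bubble (a joint): Bubble of the black level on the plate: pale, 10 mm long, in a 72 mm olive window along the plate, with two black lines 21 mm apart about its middle. Value: the bubble's offset in m. 0 is centred; negative (-0.018 at the start) is towards the hinge, foot too low; positive is towards the foot, foot too high. Moves 1.5 mm per mm of foot lift.
There are look-alikes about, which are no part of the job. What is shaped like the part that bears wedge_grip but blue or yellow is not meant.

How it is judged (in metres and radians):
At the end, for the whole second after the job is handed in: The bubble stays within 5.5 mm of the middle (between the lines); the wedge lies flat on the bench (within 6 degrees) under the foot, pointing inwards along the plate within 20 degrees, the middle of its tail outside the foot by 10 to 90 mm and within 30 mm of the foot's line sideways (value of joint bubble between -0.0055 and 0.0055 m and y of wedge_grip in the frame of foot between -0.09 and -0.01 m and x of wedge_grip in the frame of foot between -0.03 and 0.03 m and angle between the y axis of wedge_grip and the y axis of foot, either way round below 0.35 rad and angle between wedge_grip's own z axis and vertical below 0.1 rad); the robot touches nothing.
It also fails if it takes over 40 s, if anything falls off the work surface, if the arm or the gripper's body presses on something with over 40 N, if the wrist force passes 120 N, or if a joint passes its speed limit or range.

## Working session

There is one attempt and no reset: what is moved stays moved. The work goes in short steps, Python scripts to look and compute and a tool call to move; the robot and the scene stay as the last step left them, time stands still between calls to the robot, and variables do not carry over. Pictures are saved under pics/ and viewed, and the job is handed in when it is done.

Besides the shell and the picture viewer there is one more tool, called after ">>>" as name(argument=value, ...) on one line, values as JSON. jog_arm: Moves the arm, as the interface text tells. Its arguments: {"type":"object","properties":{"dr":{"type":"array","items":{"type":"array","items":{"type":"number"}}},"slide":{"type":"array","items":{"type":"array","items":{"type":"number"}}},"gripper":{"type":"array","items":{"type":"number"}},"force":{"type":"number"}},"required":["dr","slide","gripper"]}

```bash
mkdir -p pics; ls; python3 - <<'E'
from rig import observe, viewer, env
import cv2,numpy as np
s=observe();print(s, env.tcp_to_tips)
for n in("scene","top","wrist"):
    d=viewer.get_image(n);cv2.imwrite(f"pics/{n}0.png",d["pixels"]);np.savez(f"{n}0.npz",**d)
    print(n,d["camera_matrix"].round(1).tolist(),d["R"].round(3).tolist(),d["t"].round(3).tolist())
E
```

```text
pics
{'time_s': 0.0, 'q': array([ 5.18341899e+01,  2.18413353e+01,  7.43856833e+01, -6.01853738e-04,
        8.38568165e+01, -1.23350806e+01]), 'qvel': array([ 0.02679859, -0.01266484, -0.03095343,  0.00827154, -0.00938056,
        0.07501971]), 'joint_efforts': array([ 3.42983303e-04, -4.48449540e+01, -2.31279945e+01, -5.32181991e-05,
        4.56789450e-03,  4.76718995e-06]), 'position': array([0.2394655 , 0.49482426, 0.24170305]), 'tool_rot': array([[ 4.35712246e-01,  9.00085571e-01, -8.95955385e-04],
       [ 9.00084879e-01, -4.35713062e-01, -1.15685663e-03],
       [-1.43164942e-03, -3.02379295e-04, -9.99998929e-01]]), 'ft_force': array([-0.35444121, -0.07980209, -0.40392743]), 'wrist_torque': array([-0.015526  ,  0.01377833, -0.02151249]), 'grip_width': 0.0852220030272571} 0.011
scene [[476.7, 0.0, 317.3], [0.0, 476.7, 189.4], [0.0, 0.0, 1.0]] [[0.078, 0.997, 0.018], [0.738, -0.046, -0.673], [-0.67, 0.066, -0.74]] [0.045, -0.326, 1.475]
top [[360.9, 0.0, 321.4], [0.0, 360.9, 203.6], [0.0, 0.0, 1.0]] [[0.015, -1.0, -0.014], [-0.992, -0.013, -0.127], [0.127, 0.016, -0.992]] [-0.064, 0.5, 0.897]
wrist [[314.0, 0.0, 314.9], [0.0, 314.0, 200.3], [0.0, 0.0, 1.0]] [[0.436, 0.9, -0.0], [0.867, -0.42, 0.269], [0.242, -0.118, -0.963]] [-0.549, -0.036, 0.377]
```

View pics/scene0.png

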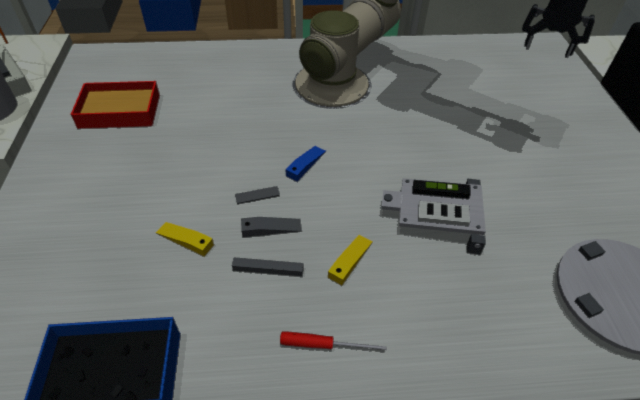

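View pics/top0.png

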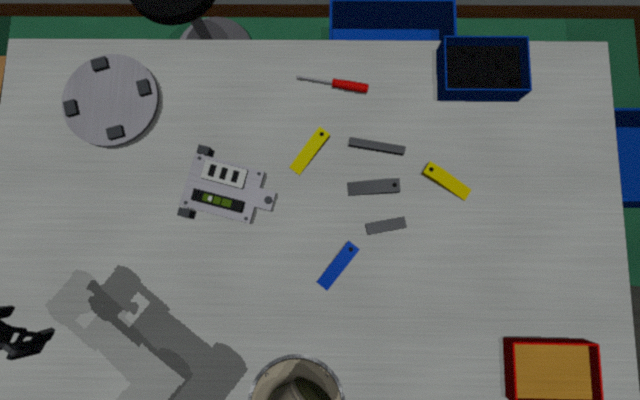

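View pics/wrist0.png

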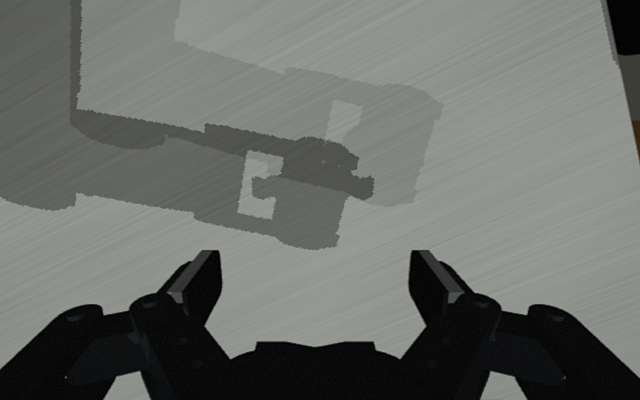

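The grey bar with a hole is the wedge: hole at scene (248,226) / top (397,185), thin end towards the plate. The foot tongue is at top (268,200). Next I measure both.

```bash
cat > h.py <<'E'
import numpy as np,cv2
def ld(n): return dict(np.load(n))
def ray(d,u,v,z):
    K,R,t=d["camera_matrix"],d["R"],d["t"]
    r=R.T@np.linalg.solve(K,[u,v,1.]);c=-R.T@t
    return c+r*(z-c[2])/r[2]
def proj(d,X):
    p=d["camera_matrix"]@(d["R"]@np.asarray(X)+d["t"]);return p[:2]/p[2]
def tri(ds,uvs):
    A=[];b=[]
    for d,(u,v) in zip(ds,uvs):
        r=d["R"].T@np.linalg.solve(d["camera_matrix"],[u,v,1.]);r/=np.linalg.norm(r);c=-d["R"].T@d["t"]
        P=np.eye(3)-np.outer(r,r);A.append(P);b.append(P@c)
    x=np.linalg.lstsq(np.vstack(A),np.hstack(b),rcond=None);return x[0]
E
python3 - <<'E'
from h import *
for n,(u0,v0,u1,v1) in {"top":(170,130,420,240),"scene":(220,165,500,265)}.items():
    im=ld(n+"0.npz")["pixels"][v0:v1,u0:u1]
    k=3 if n=="top" else 2.8
    cv2.imwrite(f"pics/{n}0c.png",cv2.resize(im,None,fx=k,fy=k,interpolation=cv2.INTER_CUBIC))
E
```

```text
(no output)
```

View pics/top0c.png

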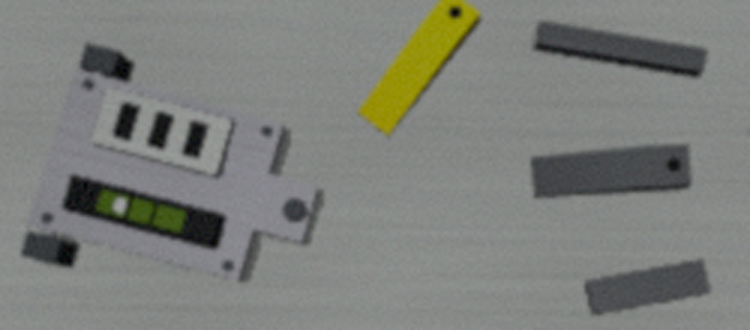

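View pics/scene0c.png

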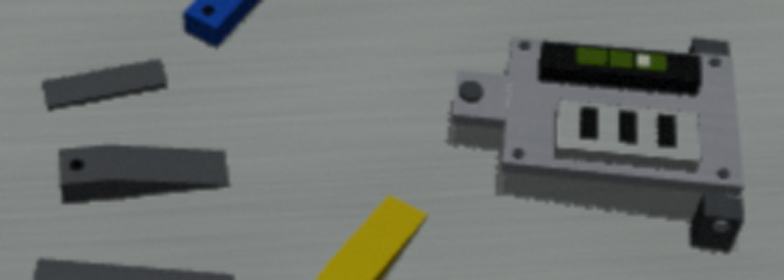

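```bash
python3 - <<'E'
from h import *
T,S=ld("top0.npz"),ld("scene0.npz")
def ref(d,u,v,r=5):
    g=cv2.cvtColor(d["pixels"],cv2.COLOR_BGR2GRAY).astype(float)
    u0,v0=int(round(u)),int(round(v));p=g[v0-r:v0+r+1,u0-r:u0+r+1]
    w=np.clip(np.median(p)-15-p,0,None);vv,uu=np.mgrid[v0-r:v0+r+1,u0-r:u0+r+1]
    return (w*uu).sum()/w.sum(),(w*vv).sum()/w.sum()
t=lambda a,b:(a/3+170-.33,b/3+130-.33)
s=lambda a,b:(a/2.8+220-.33,b/2.8+165-.33)
pts={"stub":(t(294,210),s(470,91),5),"A":(t(88,84),s(722,172),3),"B":(t(266,131),s(517,153),3),"C":(t(47,217),s(714,62),3),"D":(t(228,265),s(524,45),3),"whole":(t(673,165),s(76,164),3)}
R={}
for k,(a,b,r) in pts.items():
    a2=ref(T,*a,r);b2=ref(S,*b,r)
    X=tri([T,S],[a2,b2]);R[k]=X
    print(k,np.round(a,1),np.round(a2,1),np.round(b,1),np.round(b2,1),X.round(4),"reproj",(proj(T,X)-a2).round(2))
for a,b in("AB","CD","AC","BD"):
    d=R[b]-R[a];print(a,b,np.linalg.norm(d).round(4),np.degrees(np.arctan2(d[1],d[0])).round(2),d.round(4))
# wedge mask top
g=cv2.cvtColor(T["pixels"],cv2.COLOR_BGR2GRAY)
m=(g<105).astype(np.uint8)
m[:, :340]=0;m[:,405:]=0;m[:173]=0;m[200:]=0
c=max(cv2.findContours(m,0,cv2.CHAIN_APPROX_NONE)[0],key=cv2.contourArea)
r=cv2.minAreaRect(c);print(r);print(cv2.boxPoints(r))
# wedge corner points from crops
for n,p,z in [("thin L",t(533,198),.003),("thin R",t(531,156),.003),("thick near",t(690,187),.026),("thick far",t(688,145),.026)]:
    print(n,ray(T,*p,z).round(4))
for n,p,z in [("thin up",s(225,152),.003),("thin low",s(229,186),0.0),("thick up",s(60,151),.026),("thick low bottom",s(65,202),0.0),("thick low top",s(64,181),0.026)]:
    print("S",n,ray(S,*p,z).round(4))
print("hole",ray(T,*ref(T,*t(673,165),3),.026),ray(S,*ref(S,*s(76,164),3),.026))
E
```

```text
stub [267.7 199.7] [268.2 199.9] [387.5 197.2] [387.5 197.7] [0.5079 0.0794 0.0391] reproj [0.06 0.01]
A [199.  157.7] [199.  157.7] [477.5 226.1] [477.8 226.6] [0.6137 0.2596 0.0504] reproj [0.16 0.04]
B [258.3 173.3] [258.5 173.2] [404.3 219.3] [404.6 219.5] [0.5766 0.106  0.0415] reproj [0.26 0.04]
C [185.3 202. ] [185.2 202.2] [474.7 186.8] [475.1 186.5] [0.4976 0.2878 0.0524] reproj [-0.13 -0.02]
D [245.7 218. ] [245.6 218.1] [406.8 180.7] [406.9 180.9] [0.4601 0.1348 0.0418] reproj [0.12 0.02]
whole [394.  184.7] [394.1 184.5] [246.8 223.2] [246.9 223.4] [ 0.5541 -0.2457  0.0271] reproj [0.39 0.02]
A B 0.1583 -103.57 [-0.0371 -0.1536 -0.0089]
C D 0.1579 -103.79 [-0.0375 -0.153  -0.0106]
A C 0.1195 166.33 [-0.1161  0.0282  0.0021]
B D 0.12 166.1 [-0.1165  0.0288  0.0003]
((373.1258544921875, 186.6396484375), (15.267725944519043, 52.43876647949219), 86.633544921875)
[[346.50345 180.55861]
 [398.8517  177.4793 ]
 [399.74826 192.72069]
 [347.4     195.8    ]]
thin L [ 0.527  -0.1249  0.003 ]
thin R [ 0.5648 -0.1229  0.003 ]
thick near [ 0.5349 -0.259   0.026 ]
thick far [ 0.5718 -0.2578  0.026 ]
S thin up [ 0.5295 -0.1264  0.003 ]
S thin low [ 0.5628 -0.125   0.    ]
S thick up [ 0.5384 -0.2601  0.026 ]
S thick low bottom [ 0.5704 -0.2578 -0.    ]
S thick low top [ 0.5692 -0.2561  0.026 ]
hole [ 0.55438387 -0.24490963  0.026     ] [ 0.55300683 -0.2468294   0.026     ]
```

>>> jog_arm(dr=[[0, 0, 0], [0, 0, 0], [0, 0, 0], [0, 0, 0], [0, 0, 0], [0, 0, 0], [0, 0, 0], [0, 0, 0], [0, 0, 0], [0, 0, 0]], slide=[[-0.029, 0.0335, 0], [-0.029, 0.0335, 0], [-0.029, 0.0335, 0], [-0.029, 0.0335, 0], [-0.029, 0.0335, 0], [-0.029, 0.0335, 0], [-0.029, 0.0335, 0], [-0.029, 0.0335, 0], [-0.029, 0.0335, 0], [-0.029, 0.0335, 0]], gripper=[1, 1, 1, 1, 1, 1, 1, 1, 1, 1], force=60)

```text
time_s: 1.15
position: [0.4151, 0.0863, 0.2424]
tool_rot: [[0.436, 0.9, 0.0], [0.9, -0.436, 0.0], [0.0, 0.0, -1.0]]
ft_force: [1.8, 1.3, -0.1]
grip_width: 0.0856
```

>>> jog_arm(dr=[[0, 0, 0], [0, 0, 0], [0, 0, 0], [0, 0, 0], [0, 0, 0], [0, 0, 0], [0, 0, 0], [0, 0, 0], [0, 0, 0.13], [0, 0, 0.13]], slide=[[-0.029, 0.0335, 0], [-0.029, 0.0335, 0], [-0.029, 0.0335, 0], [-0.029, 0.0335, 0], [-0.029, 0.0335, 0], [-0.029, 0.0335, 0], [-0.029, 0.0335, 0], [-0.029, 0.0335, 0], [0, 0, 0], [0, 0, 0]], gripper=[1, 1, 1, 1, 1, 1, 1, 1, 1, 1])

```text
time_s: 2.15
position: [0.555, -0.2388, 0.2412]
tool_rot: [[0.658, 0.753, -0.001], [0.753, -0.658, 0.001], [-0.0, -0.002, -1.0]]
ft_force: [-0.2, 0.8, 0.1]
grip_width: 0.0857
```

>>> jog_arm(dr=[[0, 0, 0.13], [0, 0, 0.13], [0, 0, 0.13], [0, 0, 0.13], [0, 0, 0.14], [0, 0, 0.14], [0, 0, 0], [0, 0, 0], [0, 0, 0], [0, 0, 0]], slide=[[0, 0, 0], [0, 0, 0.02], [0, 0, 0.02], [0, 0, 0.02], [0, 0, 0.02], [0, 0, 0.02], [0, 0, 0], [0, 0, 0], [0, 0, 0], [0, 0, 0]], gripper=[1, 1, 1, 1, 1, 1, 1, 1, 1, 1])

```text
time_s: 3.15
position: [0.5553, -0.2377, 0.1434]
tool_rot: [[0.998, 0.062, 0.002], [0.062, -0.998, -0.001], [0.001, 0.001, -1.0]]
ft_force: [0.4, -0.6, -0.1]
grip_width: 0.0852
```

```bash
python3 - <<'E'
from rig import observe, viewer
from h import *
s=observe();print(s["time_s"],s["position"],s["tool_rot"].round(4),s["q"].round(1),s["ft_force"])
d=viewer.get_image("wrist");np.savez("w1.npz",**d);cv2.imwrite("pics/w1.png",d["pixels"])
for X in [(.5525,-.2386,.026),(.554,-.246,.026),(.527,-.1249,.003),(.5648,-.1229,.003),(.5349,-.259,.026),(.5718,-.2578,.026)]: print(X,proj(d,X).round(1))
E
```

```text
3.15 [ 0.55530118 -0.23774606  0.1434048 ] [[ 0.9981  0.0617  0.0016]
 [ 0.0617 -0.9981 -0.0011]
 [ 0.0015  0.0012 -1.    ]] [-34.4  31.9  74.2  -0.   73.8 -37.9] [ 0.39265215 -0.64103011 -0.08401973]
(0.5525, -0.2386, 0.026) [310.2 197.6]
(0.554, -0.246, 0.026) [311.5 206.3]
(0.527, -0.1249, 0.003) [286.6  49.6]
(0.5648, -0.1229, 0.003) [334.4  50.1]
(0.5349, -0.259, 0.026) [287.8 219.9]
(0.5718, -0.2578, 0.026) [332. 221.]
```

View pics/w1.png

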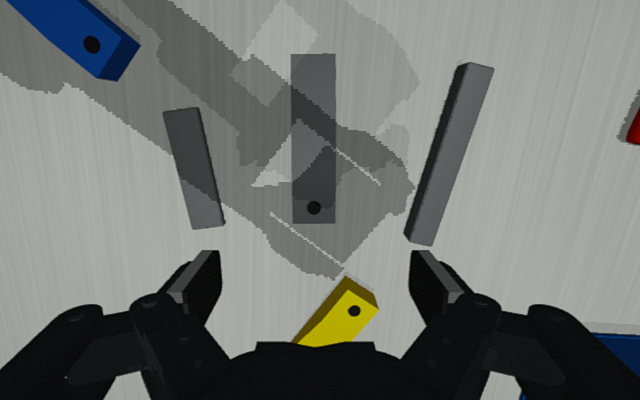

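```bash
python3 - <<'E'
from h import *
W=ld("w1.npz")
for p,z in [((290.5,54),.003),((336.5,54),.003),((291.5,223.5),.026),((336.5,223.5),.026),((314,208),.026)]: print(ray(W,*p,z).round(4))
E
```

```text
[ 0.5302 -0.1279  0.003 ]
[ 0.5667 -0.1256  0.003 ]
[ 0.5381 -0.262   0.026 ]
[ 0.5758 -0.2597  0.026 ]
[ 0.5561 -0.2473  0.026 ]
```

>>> jog_arm(dr=[[0, 0, 0], [0, 0, 0], [0, 0, 0], [0, 0, 0], [0, 0, 0], [0, 0, 0], [0, 0, 0], [0, 0, 0], [0, 0, 0], [0, 0, 0]], slide=[[0, 0.006, 0.02], [0, 0, 0.03], [0, 0, 0.03], [0, 0, 0.02], [0, 0, 0.015], [0, 0, 0.01], [0, 0, 0.003], [0, 0, 0], [0, 0, 0], [0, 0, 0]], gripper=[1, 1, 1, 1, 1, 1, 1, 1, 1, 1], force=50)

```text
time_s: 4.2
position: [0.5556, -0.2437, 0.0151]
tool_rot: [[0.998, 0.06, 0.001], [0.06, -0.998, -0.001], [0.001, 0.001, -1.0]]
ft_force: [1.0, -0.1, 0.1]
grip_width: 0.0857
```

>>> jog_arm(dr=[[0, 0, 0], [0, 0, 0], [0, 0, 0], [0, 0, 0], [0, 0, 0], [0, 0, 0], [0, 0, 0], [0, 0, 0], [0, 0, 0], [0, 0, 0]], slide=[[0, 0, 0], [0, 0, 0], [0, 0, 0], [0, 0, 0], [0, 0, 0], [0, 0, 0], [0, 0, 0], [0, 0, 0], [0, 0, 0], [0, 0, 0]], gripper=[-1, -1, -1, -1, -1, -1, -1, -1, -1, -1], force=50)

```text
time_s: 5.2
position: [0.5554, -0.2436, 0.0146]
tool_rot: [[0.998, 0.06, 0.0], [0.06, -0.998, -0.0], [0.0, 0.0, -1.0]]
ft_force: [-1.5, 0.0, 5.6]
grip_width: 0.0347
```

```bash
python3 - <<'E'
from rig import observe, viewer
from h import *
s=observe();print(s["time_s"],s["position"],s["grip_width"],s["ft_force"])
a=viewer.get_image("scene");b=viewer.get_image("wrist");np.savez("w2.npz",**b)
cv2.imwrite("pics/s2.png",a["pixels"]);cv2.imwrite("pics/w2.png",b["pixels"])
E
```

```text
5.2 [ 0.55540228 -0.24359914  0.01464469] 0.034699472812306335 [-1.45480499  0.0444033   5.60902173]
```

View pics/w2.png

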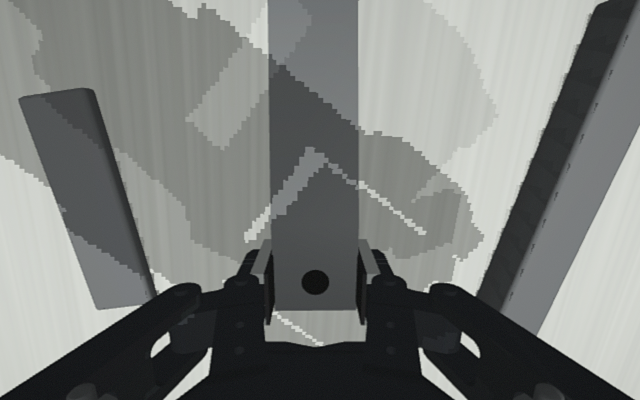

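View pics/s2.png

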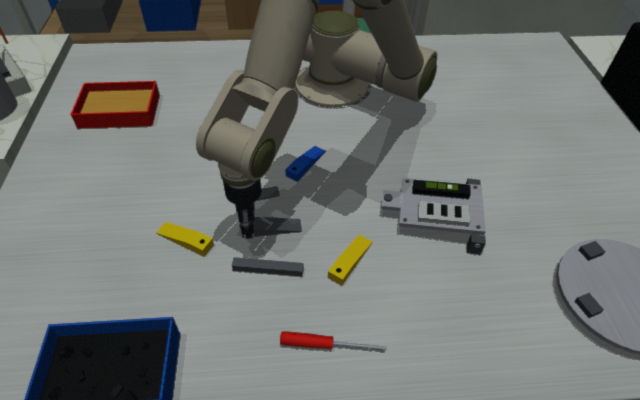

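```bash
python3 - <<'E'
from h import *
T=ld("top0.npz");h=cv2.cvtColor(T["pixels"],cv2.COLOR_BGR2HSV)
F=np.array([.5084,.0812]);y=np.array([np.cos(np.radians(76.3)),np.sin(np.radians(76.3))]);x=np.array([y[1],-y[0]])
for n,lo,hi,roi in [("blue",(100,120,40),(130,255,255),(310,235,365,295)),("yel",(18,120,60),(35,255,255),(285,120,335,180))]:
    m=cv2.inRange(h,lo,hi);k=np.zeros_like(m);a,b,c,d=roi;k[b:d,a:c]=m[b:d,a:c]
    c=max(cv2.findContours(k,0,2)[0],key=cv2.contourArea)
    for p in cv2.boxPoints(cv2.minAreaRect(c)):
        X=ray(T,*p,.013);print(n,X.round(3),"foot frame x,y",((X[:2]-F)@x).round(3),((X[:2]-F)@y).round(3))
E
```

```text
blue [ 0.303 -0.046  0.013] foot frame x,y -0.169 -0.172
blue [ 0.409 -0.126  0.013] foot frame x,y -0.048 -0.225
blue [ 0.387 -0.155  0.013] foot frame x,y -0.062 -0.258
blue [ 0.282 -0.074  0.013] foot frame x,y -0.183 -0.204
yel [0.603 0.034 0.013] foot frame x,y 0.103 -0.023
yel [ 0.715 -0.047  0.013] foot frame x,y 0.231 -0.076
yel [ 0.691 -0.077  0.013] foot frame x,y 0.215 -0.111
yel [0.58  0.004 0.013] foot frame x,y 0.088 -0.058
```

>>> jog_arm(dr=[[0, 0, 0], [0, 0, 0], [0, 0, 0], [0, 0, 0], [0, 0, 0], [0, 0, 0], [0, 0, 0], [0, 0, 0], [0, 0, 0], [0, 0, 0]], slide=[[0, 0, -0.02], [0, 0, -0.02], [0, 0, 0], [-0.0106, -0.025, 0], [-0.0106, -0.025, 0], [-0.0106, -0.025, 0], [-0.0106, -0.025, 0], [-0.0106, -0.025, 0], [-0.0106, -0.025, 0], [-0.0106, -0.025, 0]], gripper=[-1, -1, -1, -1, -1, -1, -1, -1, -1, -1])

```text
time_s: 6.3
position: [0.4696, -0.0721, 0.0531]
tool_rot: [[0.998, 0.06, -0.002], [0.06, -0.998, 0.001], [-0.002, -0.001, -1.0]]
ft_force: [-0.1, 0.8, -4.1]
grip_width: 0.035
```

>>> jog_arm(dr=[[0, 0, 0.1], [0, 0, 0.1], [0, 0, 0.1], [0, 0, 0], [0, 0, 0], [0, 0, 0], [0, 0, 0], [0, 0, 0], [0, 0, 0], [0, 0, 0]], slide=[[0, 0, 0], [0, 0, 0], [0, 0, 0], [0, 0, 0], [0, 0, 0], [0, 0, 0], [0, 0, 0], [0, 0, 0], [0, 0, 0], [0, 0, 0]], gripper=[-1, -1, -1, -1, -1, -1, -1, -1, -1, -1])

```text
time_s: 7.3
position: [0.4707, -0.0733, 0.0543]
tool_rot: [[0.971, -0.238, -0.0], [-0.238, -0.971, -0.0], [-0.0, 0.0, -1.0]]
ft_force: [0.6, 0.4, -3.4]
grip_width: 0.035
```

```bash
python3 - <<'E'
from rig import observe, viewer
from h import *
s=observe();print(s["time_s"],s["position"],s["tool_rot"].round(3),s["grip_width"],s["ft_force"])
a=viewer.get_image("scene");b=viewer.get_image("wrist");np.savez("w3.npz",**b);np.savez("s3.npz",**a)
cv2.imwrite("pics/s3.png",cv2.resize(a["pixels"][130:280,200:500],None,fx=2.6,fy=2.6,interpolation=2));cv2.imwrite("pics/w3.png",b["pixels"])
for z in(.006,.008,.04):print(proj(b,(.5084,.0812,z)))
E
```

```text
7.3 [ 0.47072055 -0.07327849  0.0543251 ] [[ 0.971 -0.238 -0.   ]
 [-0.238 -0.971 -0.   ]
 [-0.     0.    -1.   ]] 0.034999084737560235 [ 0.58896252  0.37066555 -3.38275924]
[311.9188743  -90.54584357]
[311.88352537 -93.22963561]
[ 311.15727647 -148.36854274]
```

View pics/w3.png

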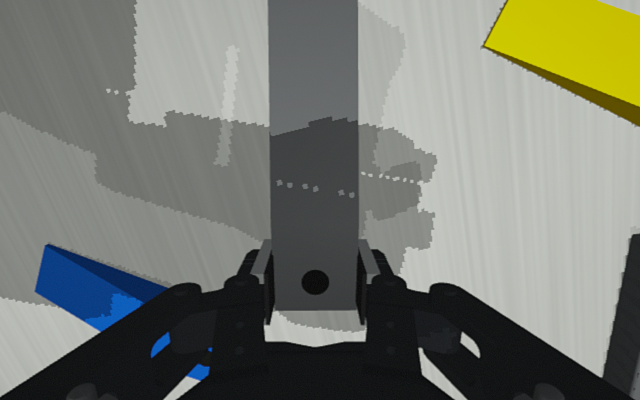

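View pics/s3.png

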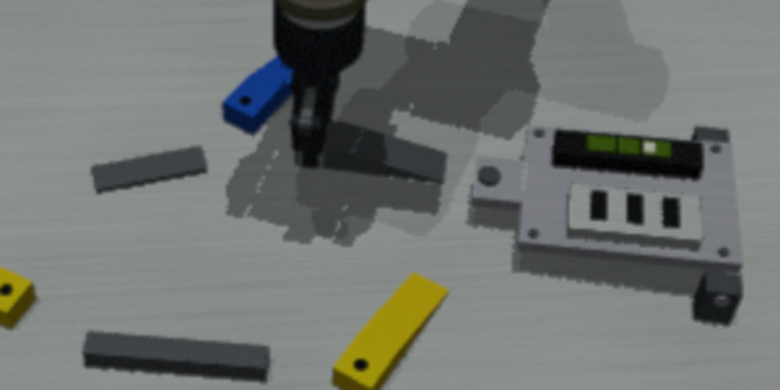

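>>> jog_arm(dr=[[0, 0, 0], [0, 0, 0], [0, 0, 0], [0, 0, 0], [0, 0, 0], [0, 0, 0], [0, 0, 0], [0, 0, 0], [0, 0, 0], [0, 0, 0]], slide=[[0, 0, 0.015], [0, 0, 0.012], [0, 0, 0.007], [0, 0, 0.003], [0, 0, 0.0015], [0, 0, 0], [0, 0, 0], [0, 0, 0], [0, 0, 0], [0, 0, 0]], gripper=[-1, -1, -1, -1, -1, -1, -1, -1, -1, -1])

```text
time_s: 8.4
position: [0.4708, -0.0733, 0.016]
tool_rot: [[0.971, -0.238, 0.0], [-0.238, -0.971, -0.0], [0.0, 0.0, -1.0]]
ft_force: [0.5, 0.9, -3.4]
grip_width: 0.0353
```

```bash
python3 - <<'E'
from rig import observe, viewer
from h import *
s=observe();print(s["time_s"],s["position"],s["grip_width"],s["ft_force"])
a=viewer.get_image("scene");b=viewer.get_image("top");np.savez("t4.npz",**b);np.savez("s4.npz",**a)
cv2.imwrite("pics/s4.png",cv2.resize(a["pixels"][150:250,300:480],None,fx=4,fy=4,interpolation=2));cv2.imwrite("pics/t4.png",cv2.resize(b["pixels"][150:260,220:400],None,fx=4,fy=4,interpolation=2))
E
```

```text
8.4 [ 0.47080483 -0.07332867  0.0159587 ] 0.03527509088179672 [ 0.50705452  0.87014838 -3.35235671]
```

View pics/t4.png

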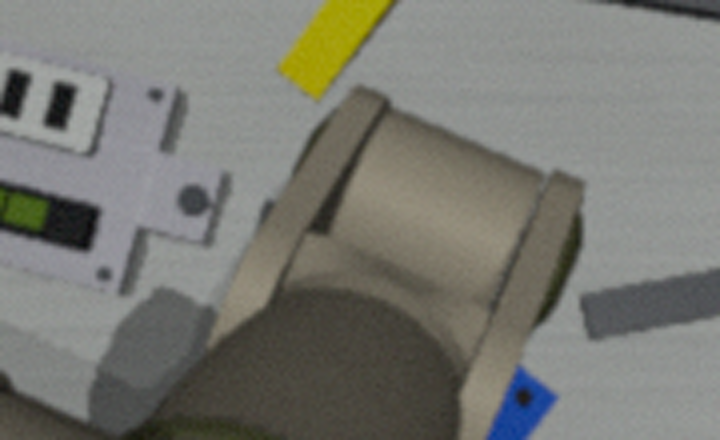

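View pics/s4.png

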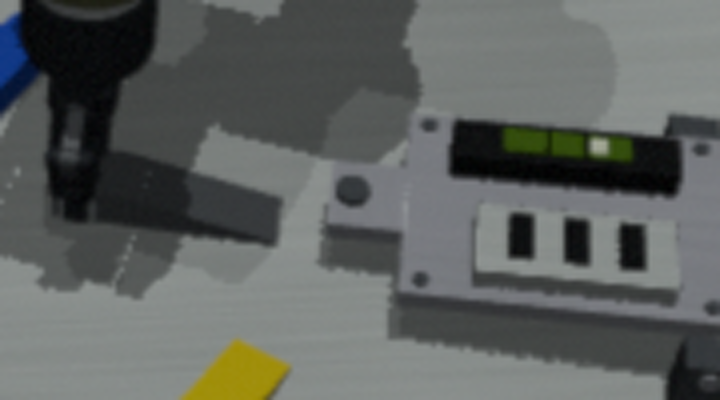

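```bash
python3 - <<'E'
from h import *
S=ld("s4.npz")
F=np.array([.5084,.0812]);y=np.array([np.cos(np.radians(76.3)),np.sin(np.radians(76.3))]);x=np.array([y[1],-y[0]])
for p,z in [((283/4+300,150+197/4),.0042),((278/4+300,150+236/4),.0042),((275/4+300,150+245/4),.001)]:
    X=ray(S,*p,z);print(X.round(4),((X[:2]-F)@x).round(4),((X[:2]-F)@y).round(4))
print(tri([S,ld("t4.npz")],[(300+352/4-.4,150+190/4-.4),(220+193/4-.4,150+200/4-.4)]))
# bubble window geometry
h=cv2.cvtColor(S["pixels"],cv2.COLOR_BGR2HSV);m=cv2.inRange(h,(30,80,30),(60,255,255));m[:170]=0;m[200:]=0;m[:,:410]=0;m[:,470:]=0
v,u=np.nonzero(m);print(u.min(),u.max(),v.min(),v.max(),len(u))
E
```

```text
[0.4804 0.0475 0.0042] -0.0192 -0.0394
[0.5108 0.0398 0.0042] 0.0121 -0.0396
[0.5149 0.0377 0.001 ] 0.0166 -0.0407
[0.50835372 0.07956864 0.04152509]
425 458 182 190 190
```

>>> jog_arm(dr=[[0, 0, 0], [0, 0, 0], [0, 0, 0], [0, 0, 0], [0, 0, 0], [0, 0, 0], [0, 0, 0], [0, 0, 0], [0, 0, 0], [0, 0, 0]], slide=[[0, 0, 0.0008], [0, -0.006, 0], [0, -0.006, 0], [0, -0.006, 0], [0, -0.006, 0], [0, -0.006, 0], [0, -0.006, 0], [0, -0.006, 0], [0, -0.006, 0], [0, -0.006, 0]], gripper=[-1, -1, -1, -1, -1, -1, -1, -1, -1, -1], force=70)

```text
time_s: 9.5
position: [0.4837, -0.0203, 0.015]
tool_rot: [[0.971, -0.238, -0.0], [-0.238, -0.971, -0.0], [-0.0, 0.0, -1.0]]
ft_force: [0.7, -0.6, -3.6]
grip_width: 0.0348
```

>>> jog_arm(dr=[[0, 0, 0], [0, 0, 0], [0, 0, 0], [0, 0, 0], [0, 0, 0], [0, 0, 0], [0, 0, 0], [0, 0, 0], [0, 0, 0], [0, 0, 0]], slide=[[0, -0.004, 0], [0, -0.004, 0], [0, -0.004, 0], [0, -0.004, 0], [0, -0.004, 0], [0, -0.004, 0], [0, -0.004, 0], [0, -0.003, 0], [0, 0, 0], [0, 0, 0]], gripper=[-1, -1, -1, -1, -1, -1, -1, -1, -1, -1])

```text
time_s: 10.5
position: [0.491, 0.0093, 0.015]
tool_rot: [[0.971, -0.238, -0.0], [-0.238, -0.971, 0.0], [-0.0, -0.0, -1.0]]
ft_force: [-0.7, -0.1, -4.9]
grip_width: 0.0344
```

```bash
cat > look.py <<'E'
import sys
from rig import observe, viewer
from h import *
k=sys.argv[1]
s=observe();print(s["time_s"],s["position"].round(4),s["grip_width"].round(4),s["ft_force"].round(1))
F=np.array([.5084,.0805]);y=np.array([np.cos(np.radians(76.3)),np.sin(np.radians(76.3))]);x=np.array([y[1],-y[0]])
print("tcp foot xy",(s["position"][:2]-F)@x,(s["position"][:2]-F)@y)
a=viewer.get_image("scene");b=viewer.get_image("top")
np.savez(f"t{k}.npz",**b);np.savez(f"s{k}.npz",**a)
A=cv2.resize(a["pixels"][150:250,300:480],None,fx=4,fy=4,interpolation=2);B=cv2.resize(a["pixels"][172:200,410:470],None,fx=6,fy=6,interpolation=2)
C=cv2.resize(b["pixels"][180:222,185:257],None,fx=5,fy=5,interpolation=2)
o=np.zeros((600,800,3),np.uint8);o[:400,:720]=A;o[400:568,:360]=B;o[390:600,400:760]=C
cv2.imwrite(f"pics/l{k}.png",o)
E
python3 look.py 5
```

```text
Traceback (most recent call last):
  File "look.py", line 5, in <module>
    s=observe();print(s["time_s"],s["position"].round(4),s["grip_width"].round(4),s["ft_force"].round(1))
                                                         ^^^^^^^^^^^^^^^^^^^^^
AttributeError: 'float' object has no attribute 'round'
```

```bash
sed -i 's/s\["grip_width"\].round(4)/round(s["grip_width"],4)/' look.py; python3 look.py 5
```

```text
10.5 [0.491  0.0093 0.015 ] 0.0344 [-0.7 -0.1 -4.9]
tcp foot xy -8.70823221545856e-05 -0.07325664777334319
```

View pics/l5.png

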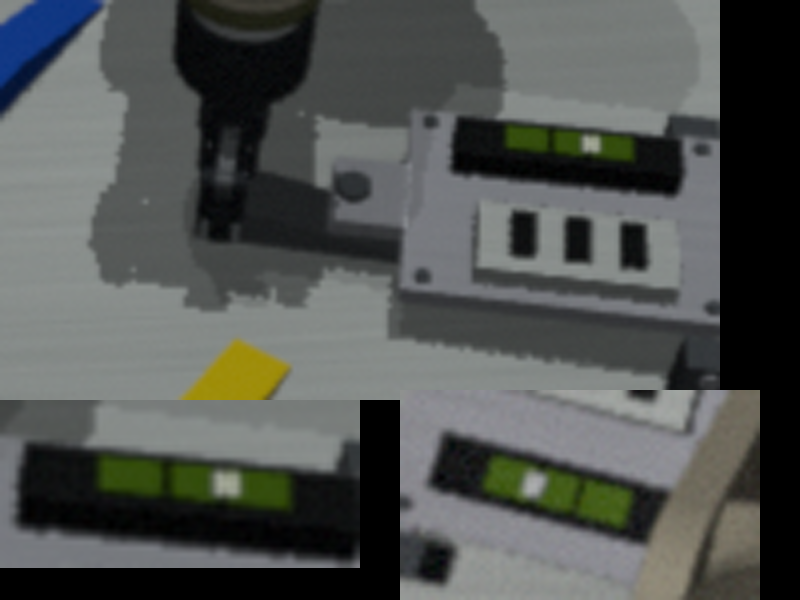

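>>> jog_arm(dr=[[0, 0, 0], [0, 0, 0], [0, 0, 0], [0, 0, 0], [0, 0, 0], [0, 0, 0], [0, 0, 0], [0, 0, 0], [0, 0, 0], [0, 0, 0]], slide=[[0, 0, 0.0004], [0, -0.003, 0], [0, -0.004, 0], [0, -0.004, 0], [0, -0.004, 0], [0, -0.004, 0], [0, -0.004, 0], [0, -0.003, 0], [0, 0, 0], [0, 0, 0]], gripper=[-1, -1, -1, -1, -1, -1, -1, -1, -1, -1])

```text
time_s: 11.6
position: [0.4972, 0.0344, 0.0148]
tool_rot: [[0.971, -0.238, 0.0], [-0.238, -0.971, -0.0], [0.0, 0.0, -1.0]]
ft_force: [-0.3, -2.7, -0.7]
grip_width: 0.0344
```

```bash
python3 look.py 6
```

```text
11.6 [0.4972 0.0344 0.0148] 0.0344 [-0.3 -2.7 -0.7]
tcp foot xy 7.496779393448107e-05 -0.04740346140156495
```

View pics/l6.png

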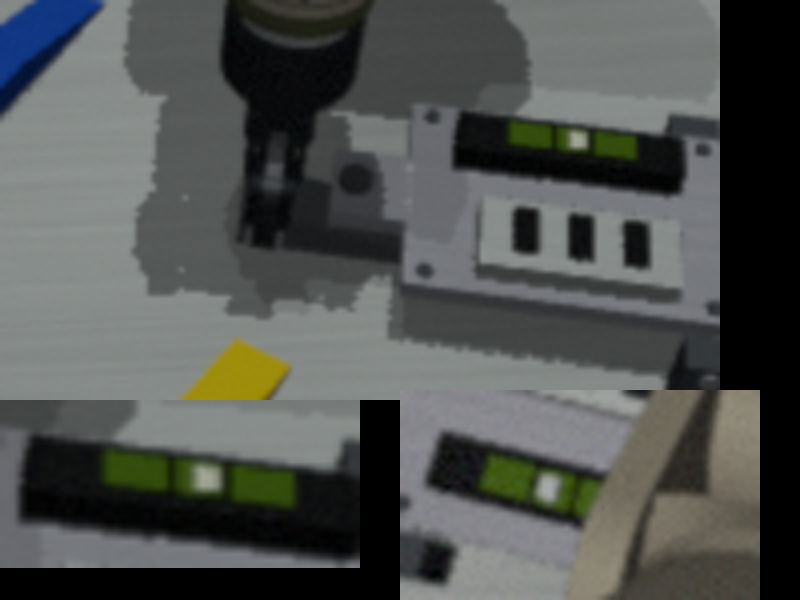

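>>> jog_arm(dr=[[0, 0, 0], [0, 0, 0], [0, 0, 0], [0, 0, 0], [0, 0, 0], [0, 0, 0], [0, 0, 0], [0, 0, 0], [0, 0, 0], [0, 0, 0]], slide=[[0, -0.002, 0], [0, -0.002, 0], [0, -0.002, 0], [0, -0.002, 0], [0, 0, 0], [0, 0, 0], [0, 0, 0], [0, 0, 0], [0, 0, 0], [0, 0, 0]], gripper=[-1, -1, -1, -1, -1, -1, -1, -1, -1, -1])

```text
time_s: 12.7
position: [0.4992, 0.0421, 0.0148]
tool_rot: [[0.971, -0.238, 0.0], [-0.238, -0.971, -0.0], [0.0, 0.0, -1.0]]
ft_force: [-1.5, -5.3, 1.1]
grip_width: 0.0347
```

```bash
python3 look.py 7
```

```text
12.7 [0.4992 0.0421 0.0148] 0.0347 [-1.5 -5.3  1.1]
tcp foot xy 0.00011133259535935573 -0.039496720133667
```

View pics/l7.png

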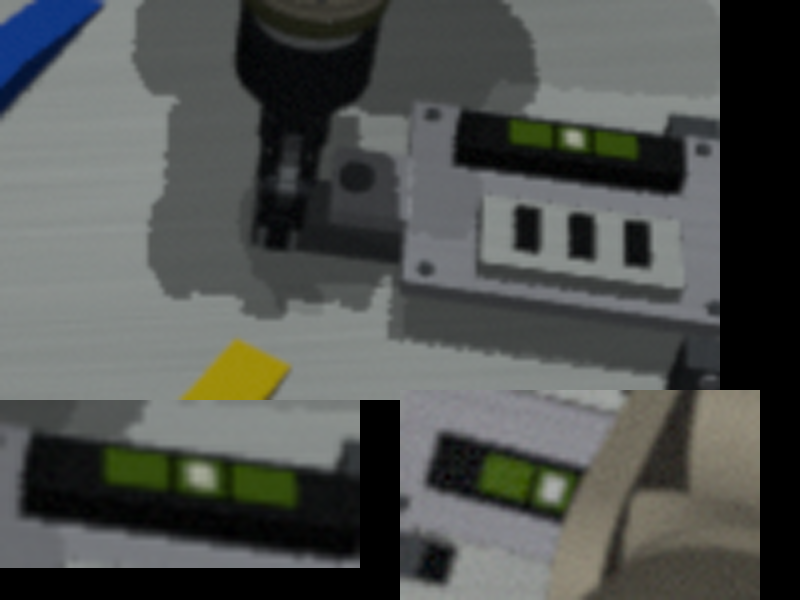

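>>> jog_arm(dr=[[0, 0, 0], [0, 0, 0], [0, 0, 0], [0, 0, 0], [0, 0, 0], [0, 0, 0], [0, 0, 0], [0, 0, 0], [0, 0, 0], [0, 0, 0]], slide=[[0, 0, 0], [0, 0, 0], [0, 0, 0], [0, 0, 0], [0, 0, 0], [0, 0, 0], [0, 0, 0], [0, 0, 0], [0, 0, 0], [0, 0, 0]], gripper=[0, 0.1, 0.2, 0.4, 0.6, 0.8, 0.8, 0.8, 0.8, 0.8])

```text
time_s: 13.8
position: [0.499, 0.0423, 0.0146]
tool_rot: [[0.971, -0.238, -0.0], [-0.238, -0.971, -0.0], [-0.0, 0.0, -1.0]]
ft_force: [0.4, -0.6, -0.1]
grip_width: 0.0769
```

```bash
python3 look.py 8
```

```text
13.8 [0.499  0.0423 0.0146] 0.0769 [ 0.4 -0.6 -0.1]
tcp foot xy -4.489285811409711e-05 -0.03933619725365075
```

View pics/l8.png

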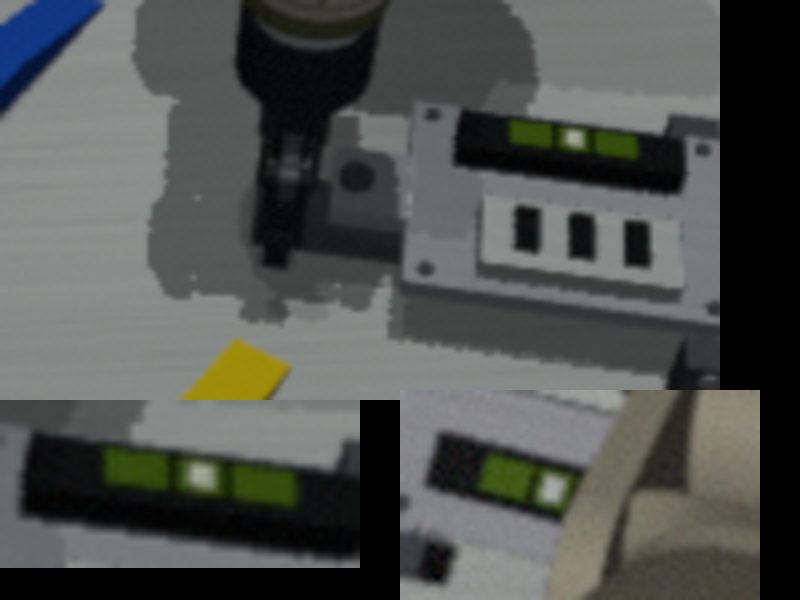

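The bubble is still centred (scene inset x≈202, between the lines at about 174 and 229). The fingers are clear of the wedge, so I'm lifting and backing off.

>>> jog_arm(dr=[[0, 0, 0], [0, 0, 0], [0, 0, 0], [0, 0, 0], [0, 0, 0], [0, 0, 0], [0, 0, 0], [0, 0, 0], [0, 0, 0], [0, 0, 0]], slide=[[0, 0, -0.01], [0, 0, -0.02], [0, 0, -0.03], [0, 0, -0.03], [0, 0.03, -0.03], [0, 0.04, -0.02], [0, 0.04, 0], [0, 0.04, 0], [0, 0, 0], [0, 0, 0]], gripper=[0.8, 0.8, 0.8, 0.8, 0.8, 0.8, 0.8, 0.8, 0.8, 0.8])

```text
time_s: 14.9
position: [0.4632, -0.1038, 0.1552]
tool_rot: [[0.971, -0.24, 0.0], [-0.24, -0.971, 0.0], [0.0, -0.0, -1.0]]
ft_force: [-0.9, 0.4, -0.3]
grip_width: 0.077
```

```bash
python3 look.py 9; python3 - <<'E'
from rig import viewer
import cv2,numpy as np
d=viewer.get_image("wrist");np.savez("w9.npz",**d);cv2.imwrite("pics/w9.png",d["pixels"])
E
```

```text
14.9 [ 0.4632 -0.1038  0.1552] 0.077 [-0.9  0.4 -0.3]
tcp foot xy -0.00030020806538989976 -0.18976326379725478
```

View pics/l9.png

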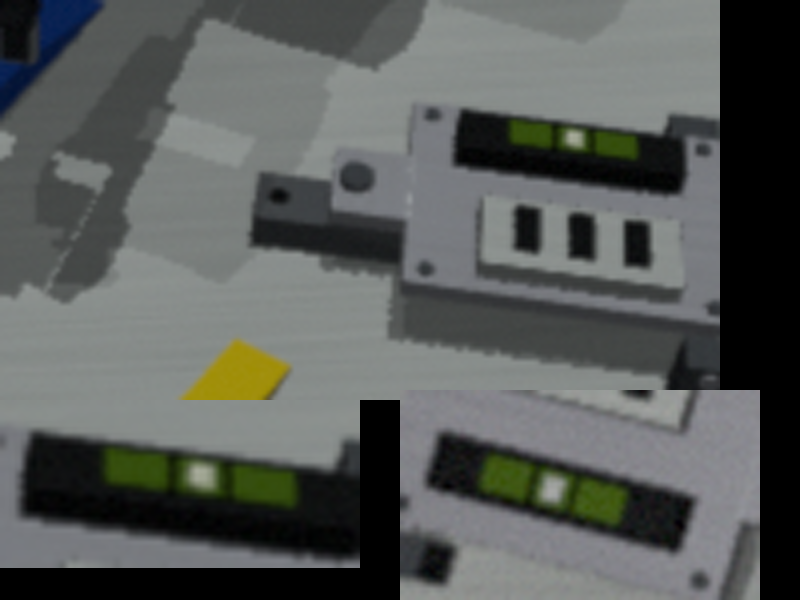

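View pics/w9.png

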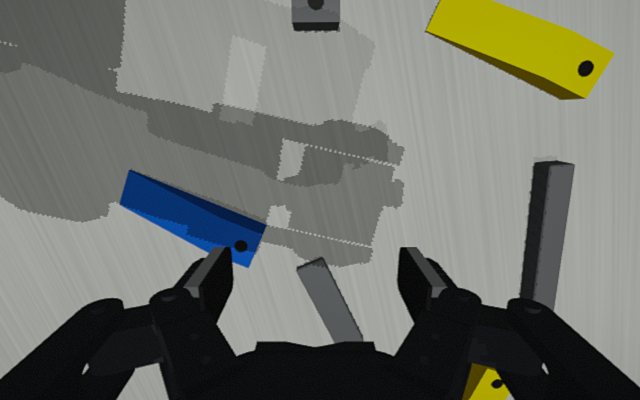

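The bubble sits midway between the lines in both the scene and top views. The wedge lies flat and straight under the foot, its hole at scene inset (280,196), and the arm is clear.

```bash
python3 - <<'E'
from rig import observe, env
s=observe();print(s["time_s"],abs(s["qvel"]).max())
print(env.close_job())
E
```

```text
15.05 0.37167745242950373
the job is handed in; nothing more can be done
None
```

I gripped the grey steel wedge by its tail and carried it to the foot's line. I then lowered it and pushed it in, thin end first, along the plate's axis until the bubble was centred. After that I let go and backed off, and handed the job in at about 15 s of the 40 s allowed.

**Last checks**
- **Bubble:** It sits midway between the lines in both the scene and top views, off by about 1 mm at most. It did not move when I released the wedge.
- **Wedge:** It looks flat on the bench and in line with the plate. From where the gripper let go, the middle of its tail is about 35–40 mm outside the foot and within about 2 mm of the foot's line sideways. I did not measure this again from the images after the release.
- **Forces:** Every reading at the end of a move was about 6 N or less.
- **Contact:** The arm is clear of everything.

**Disagreements:** The wrist camera placed the wedge 2–3 mm away from where the top and scene cameras put it. Closing the gripper centred on the wedge, so this did not matter. No check failed.

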